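# Fit the melter's control card and latch it

### The arm

A 6-joint arm with a two-finger parallel gripper is mounted at the origin on the work surface. World frame = base frame: x ahead of the robot, y to its left, z up, the work surface at z = 0. Lengths are in mm, angles in rad, forces in N, time in s.
With the tool pointing down it reaches from about 325 to 875 mm from the base axis. Payload 4.4 kg.
Tool frame: the origin (TCP) lies on the centre line of the jaws, within the pads' length; the fingertips stand ahead of it and the grasp point (between the pads) lies 6 mm ahead of it (ctrl.tcp_to_tips is the z of the fingertips in the tool frame, in mm); z points along the fingers, y is the direction in which the jaws open and shut (so a half turn about z gives the same grasp; the last joint's range is limited). The gripper opens to 85 mm and grips with 20 to 120 N. Pads are 22 mm wide; open, the fingers measure 114 mm over their backs; the gripper's body (76 mm by 85 mm) begins 54 mm behind the grasp point. The pads swing forward as they close: fully open they stand 13 mm farther back than shut.
Start: joints at [-1.407, 0.207, 1.542, -0, 1.393, -0.15], TCP at [177.476, -546.928, 256.282] pointing down, gripper open.
Joint ranges: [-2.73, 2.73], [-0.86, 2.22], [0.23, 2.46], [-1.11, 4.25], [0.08, 2.63], [-2.82, 2.82]. Speed limits (rad/s): [2.79, 2.79, 3.14, 3.14, 3.14, 3.14].

### API

Orientations are given as a 3x3 rotation matrix whose columns are the frame's x, y, z axes.
In Python, from plant import ctrl, sensors, optics gives the robot as it stands. Calls block until the motion is done:
- ctrl.move_ptp(position, orientation): joint-space move of the TCP to a pose.
- ctrl.move_l(position, rot=None, vel=150, threshold=None): straight line of the TCP; rot=None keeps the orientation; vel is the mean speed in mm/s. With threshold (N) it stops when the force on the tool has changed by that much, and returns True; else False.
- ctrl.set_joints(angles): joint-space move.
- ctrl.gripper_to(opening, force=None): finger opening in mm; force is the grip in N (None keeps the last); returns when the fingers have stopped.
- ctrl.hold(seconds).
- ctrl.solve_ik(position, orientation): joint angles nearest the present ones, or None.
- sensors.read_state(): the state.
- optics.grab_frame(name): name is "scene" or "top" or "wrist"; returns (picture, depth): 384x512x3 uint8, red, green, blue; 384x512 float32, mm along the optical axis (not along the pixel's ray), 0 where there is no reading.
- optics.camera_params(name): a dict with "mtx" (3x3 intrinsics, pixels), "R" (3x3) and "t" (3): a world point X has camera coordinates R X + t; the wrist camera has in their place "T_tool_cam" (4x4, takes a point from camera to tool coordinates, whose origin is the TCP and whose axes are the flange's). Camera axes: x right, y down, z forward; pixel columns grow to the right and rows downward; lengths in mm; the calibration is good to about 2 mm. A picture is of the moment at which its call begins: read the wrist's pose just before it. camera_params takes no time and is no camera call.
A pose or a line that the arm cannot do raises ctrl.MotionError and nothing moves.
- ctrl.finish_job(): hands the job in, once; it reports no verdict.
The state is a dict: "t": time; "q": joint angles; "qvel": joint speeds; "tau": joint torques, N m; "eef_pos": TCP position; "eef_rot": TCP orientation; "force": force on the tool from outside, world axes, zero at the start; "wrist_torque": the same for the moment, N m; "grip_width": finger opening in mm.
Only numpy, scipy, OpenCV 4.12 (cv2) and the standard library are available. Lean on these libraries where they do the work, as an engineer would, in place of code of your own. Each camera call takes 0.05 s, during which the arm holds its last target.

### The job

Fit the control card with the red handle into the wax melter's open control unit: with both orange levers swung out of the way, slide the card upright down its two guides, then swing both levers all the way in so that they hold the card fully home. Leave the other two cards in their stand and everything else on the bench standing where it is.

Things in the scene. Friction and masses are not known exactly. Their poses are not given: they have to be found in the camera images.
- cage: Wax melter's open control unit, fixed: base plate 100 (x) x 210 (y) x 12 mm, with two upright card guides facing each other along y. Origin: centre of the underside, z up. Guides: grey posts, inner faces at y = +-62 mm, tops 92 mm high; 9 mm wide vertical grooves at x = 0 between white lips (8 mm deep, flared mouths to 95 mm high). Left or right of the card stand, turned up to 0.45 rad.
- cage_home (a point): Where the card's origin lies when the card is fully home: centre of the control unit, 14 mm above the bench; axes as the unit's. A sprung brass contact strip carries the card 10 mm above home (4 N there, 8 N at home); the closed levers hold it down.
- lever_a (a joint): Angle of the orange ejector lever on the unit's +y guide, rad: 0 = closed (level, pointing inwards over the card's top corner), 1.57 = upright, 1.9 = stop (leaning outwards). Starts at 0.95 to 1.75. Stiff hinge (0.09 N m): stays where left. A card passes only if both levers are at 1.6 or more.
- lever_b (a joint): Angle of the orange ejector lever on the unit's -y guide, the mirror image of lever_a (0 closed, 1.57 upright, 1.9 stop; both swing in the unit's y-z plane).
- lever_a_tip (a point): Point on the centreline of lever_a, 42 mm from its hinge. The lever is 50 mm long, 12 mm wide (along the unit's x) and 8 mm thick, with a black band near its free end. Best pushed, outwards from between the levers and inwards from outside and above; pinched by its 12 mm sides it tends to slip.
- lever_b_tip (a point): The same point on lever_b.
- lever_a_hinge (a point): Hinge axis of lever_a (axis along the unit's x), at y = +72 mm, 103 mm above the bench, fixed in the unit.
- lever_b_hinge (a point): Hinge axis of lever_b, at y = -72 mm, 103 mm above the bench.
- card: Control card to fit: upright green board with RED handle, 0.13-0.25 kg. Origin: centre of its lower edge; x through the board, y along its width. Board 6 x 120 mm, 8 to 85 mm above the origin; below it a tongue 4 x 112 x 8 mm. Handle in the middle on top: 12 (x) x 28 (y) mm, 85 to 113 mm above the origin. Fits the guides either way round. Starts in any of the stand's three slots.
- card_blue: Like the card, but with a blue handle: a bystander in another slot of the stand.
- card_grey: Like the card, but with a grey handle: a bystander in another slot of the stand.
- stand: Wooden card stand, fixed: 170 (x) x 140 (y) mm, side walls 58 mm high. Origin: centre of the underside. Three slots at x = -60, 0, +60 mm, each holding a card upright, the card's y along the stand's y. Slot grooves 9 mm wide, to 52 mm high; the cards' lower edges stand 12 mm above the bench.
- dye_bottle: Bystander, loose: amber bottle with black cap, 66 mm diameter, 200 mm tall; origin at the centre of its underside.
- mug: Bystander, loose: red enamel mug, 74 mm wide at the rim, 80 mm tall, handle on one side; origin at the centre of its underside.
- tin: Bystander, loose: metal can with paper label, 90 mm diameter, 75 mm tall; origin at the centre of its underside.
- spool: Bystander, loose: light wooden empty spool, 64 mm diameter, 70 mm tall; origin at the centre of its underside.
- taper_box: Bystander, loose: closed cardboard box 70 x 130 x 50 mm with five red wax tapers on top (160 mm long, to 58 mm high); origin at the centre of its underside.
- weight: Bystander, loose: brass cylinder weight, 60 mm diameter, 50 mm tall; origin at the centre of its underside.
- vial: Bystander, loose: slim green glass bottle with white cap, 36 mm diameter, 150 mm tall, standing between the control unit and the card stand; origin at the centre of its underside.

How it is judged:
By the outcome, as a careful person would: the job done as asked, in the order asked, and still so for the second after the job is handed in, with the robot touching nothing.
It also fails if it takes over 69 s, if anything falls off the work surface, if the arm or the gripper's body presses on something with over 40 N, if the wrist force passes 120 N, or if a joint passes its speed limit or range.

## Working session

There is one attempt and no reset: what is moved stays moved. The work goes in short steps, each a Python script; the robot and the scene stay as the last script left them, time stands still between calls to the robot, and variables do not carry over. Pictures are saved under pics/ and viewed, and the job is handed in when it is done.

```bash
ls; mkdir -p pics; python3 - <<'E'
from plant import ctrl, sensors, optics
import cv2, numpy as np
for n in ("scene","top"):
    p,d=optics.grab_frame(n); cv2.imwrite(f"pics/{n}0.png",p[:,:,::-1]); np.savez(f"{n}0.npz",p=p,d=d)
    c=optics.camera_params(n); print(n,c["mtx"].round(1).tolist(),c["R"].round(3).tolist(),c["t"].round(1).tolist())
print(optics.camera_params("wrist"), ctrl.tcp_to_tips, sensors.read_state())
E
```

```text
pics
scene [[427.5, 0.0, 254.3], [0.0, 427.5, 182.8], [0.0, 0.0, 1.0]] [[0.688, 0.726, -0.004], [0.376, -0.36, -0.854], [-0.621, 0.586, -0.52]] [-395.7, -122.5, 1702.2]
top [[450.2, 0.0, 266.5], [0.0, 450.2, 191.8], [0.0, 0.0, 1.0]] [[-0.022, -1.0, 0.003], [-0.99, 0.021, -0.137], [0.137, -0.006, -0.991]] [5.3, 568.5, 1430.9]
{'mtx': array([[325.15466695,   0.        , 258.53025181],
       [  0.        , 325.15466695, 190.26319898],
       [  0.        ,   0.        ,   1.        ]]), 'T_tool_cam': array([[-1.85072875e-04, -9.52597340e-01, -3.04233913e-01,
         7.87586322e+01],
       [ 9.99999961e-01, -2.40147948e-04,  1.43611301e-04,
        -9.81292006e-01],
       [-2.09864893e-04, -3.04233875e-01,  9.52597347e-01,
        -1.17545910e+02],
       [ 0.00000000e+00,  0.00000000e+00,  0.00000000e+00,
         1.00000000e+00]])} 25.0 {'t': 0.1, 'q': array([-1.40751120e+00,  2.07389721e-01,  1.54283266e+00, -9.81491944e-06,
        1.39352964e+00, -1.50478914e-01]), 'qvel': array([-9.03312869e-04, -2.44144007e-03, -4.07268944e-03,  1.50944261e-03,
       -2.09152727e-05,  1.18100806e-03]), 'tau': array([-2.41733569e-04, -3.84097838e+01, -2.92549360e+01, -2.43850382e-04,
        4.92914623e-03,  1.94963968e-05]), 'eef_pos': array([ 177.35981149, -546.2795884 ,  255.20041693]), 'eef_rot': array([[ 9.51178094e-01,  3.08642356e-01, -3.60559384e-04],
       [ 3.08642407e-01, -9.51175763e-01,  2.12906770e-03],
       [ 3.14165124e-04, -2.13640647e-03, -9.99997669e-01]]), 'force': array([ 0.27024362,  0.08028602, -0.13587956]), 'wrist_torque': array([ 0.04210874,  0.00994888, -0.04346039]), 'grip_width': 85.45302998166063}
```

View pics/scene0.png

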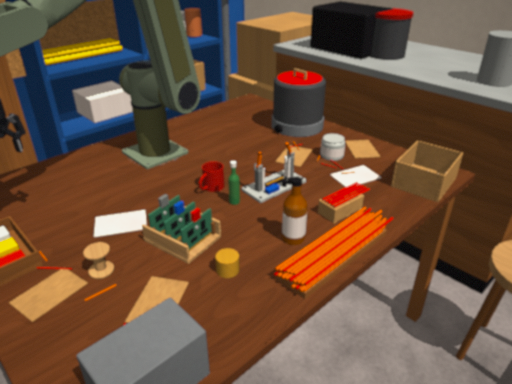

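View pics/top0.png

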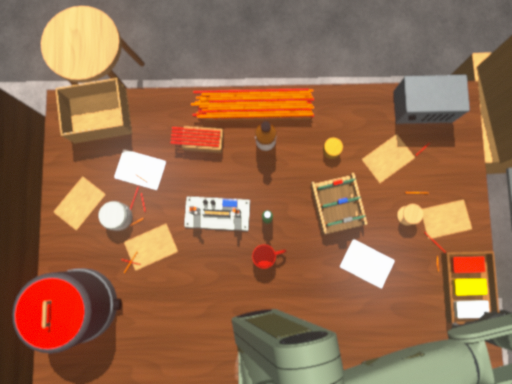

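The scene view shows the stand at (183,232), the cage at (275,182), the vial at (234,183) and the bottle at (294,212). In the top view the cage is at (217,213), the stand at (340,205) and the red card's handle at about (337,183), in the slot farthest from the robot. Next I'll get rough positions.

```bash
cat > h.py <<'E'
import numpy as np, cv2
from plant import ctrl, sensors, optics
def cam(name, st=None):
    c=optics.camera_params(name)
    if name!="wrist": return c["mtx"],c["R"],c["t"]
    T=np.eye(4); T[:3,:3]=st["eef_rot"]; T[:3,3]=st["eef_pos"]
    W=np.linalg.inv(T@c["T_tool_cam"]); return c["mtx"],W[:3,:3],W[:3,3]
def ray(C,px):
    M,R,t=C; d=np.linalg.inv(M)@np.array([px[0],px[1],1.]); return -R.T@t, R.T@d
def onz(C,px,z):
    o,d=ray(C,px); return o+d*(z-o[2])/d[2]
def proj(C,X):
    M,R,t=C; p=M@(R@np.asarray(X,float)+t); return p[:2]/p[2]
def pts(C,d):
    M,R,t=C; v,u=np.mgrid[:d.shape[0],:d.shape[1]]
    c=np.stack([(u-M[0,2])/M[0,0]*d,(v-M[1,2])/M[1,1]*d,d],-1); return (c-t)@R
def snap(name,tag):
    st=sensors.read_state(); p,d=optics.grab_frame(name)
    cv2.imwrite(f"pics/{tag}.png",p[:,:,::-1]); C=cam(name,st); np.savez(f"{tag}.npz",p=p,d=d,M=C[0],R=C[1],t=C[2]); return p,d,C
def load(tag):
    z=np.load(f"{tag}.npz"); return z["p"],z["d"],(z["M"],z["R"],z["t"])
def down(yaw):  # tool z down, tool x at yaw in world
    c,s=np.cos(yaw),np.sin(yaw); return np.array([[c,s,0],[s,-c,0],[0,0,-1.]])
E
python3 - <<'E'
from h import *
z=np.load("top0.npz"); p,d=z["p"],z["d"]; C=cam("top")
for n,px,h in [("cage",(217,213),12),("red",(337,183),125),("stand",(340,205),58),("vial",(267,215),150),("bottle",(265,130),200),("mug",(263,257),80),("weight",(333,148),50),("tbox",(197,138),58)]:
    print(n,onz(C,px,h).round(0), pts(C,d)[px[1],px[0]].round(0))
im=cv2.resize(p[150:290,160:400,::-1],None,fx=3.3,fy=3.3,interpolation=cv2.INTER_CUBIC); cv2.imwrite("pics/top0z.png",im)
E
```

```text
cage [505. 158.  12.] [504. 157.  25.]
red [ 579. -224.  125.] [ 579. -224.  125.]
stand [ 518. -242.   58.] [ 522. -249.   19.]
vial [483.  -6. 150.] [483.  -6. 153.]
bottle [731.  -6. 200.] [731.  -6. 200.]
mug [358.   9.  80.] [358.   9.   3.]
weight [ 708. -229.   50.] [ 708. -229.   47.]
tbox [749. 217.  58.] [750. 218.  52.]
```

View pics/top0z.png

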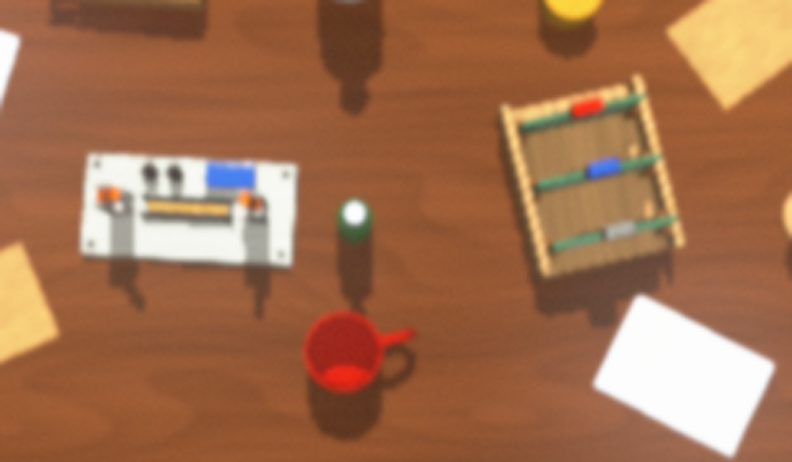

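```bash
python3 - <<'E'
from h import *
ctrl.move_ptp([500,-245,330],down(1.787)); print(sensors.read_state()["q"].round(2))
snap("wrist","w_stand")
ctrl.move_ptp([490,155,330],down(1.52)); print(sensors.read_state()["q"].round(2), sensors.read_state()["t"])
snap("wrist","w_cage")
E
```

```text
[-0.61  0.12  1.49 -0.    1.53 -0.83]
[ 0.14  0.03  1.59 -0.    1.53  0.19] 3.275
```

View pics/w_stand.png

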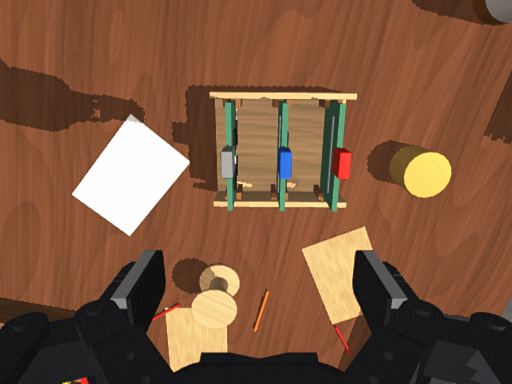

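View pics/w_cage.png

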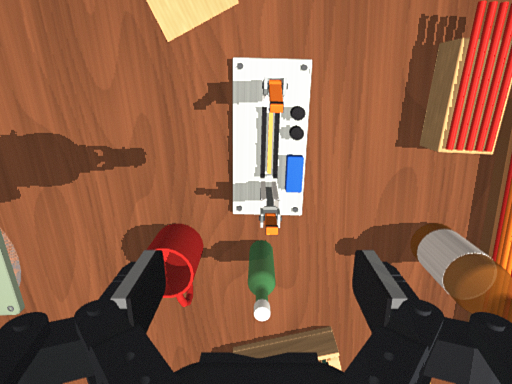

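The stand view shows the red handle at (343,163), blue at (286,163) and grey at (228,163). The cage view shows the plate corners at about (234,58), (312,60), (303,215) and (233,214), lever a's orange at (276,95) and lever b's at (271,222). Now I'll measure these.

```bash
cat > meas.py <<'E'
from h import *
def cagefit(tag,v=True):
    p,d,C=load(tag); hsv=cv2.cvtColor(p,cv2.COLOR_RGB2HSV)
    P=pts(C,d)
    m=((hsv[...,1]<60)&(hsv[...,2]>150)&(abs(P[...,2]-12)<5)&(d>0)).astype(np.uint8)*255
    m=cv2.morphologyEx(m,cv2.MORPH_OPEN,np.ones((3,3)))
    cs=[c for c in cv2.findContours(m,cv2.RETR_EXTERNAL,cv2.CHAIN_APPROX_NONE)[0] if cv2.contourArea(c)>150]
    pt=np.vstack(cs)[:,0].astype(float)
    W=np.array([onz(C,q,12)[:2] for q in pt]).astype(np.float32)
    return cv2.minAreaRect(W),W
def handle(tag,lo,hi,smin=120,z=125):
    p,d,C=load(tag); hsv=cv2.cvtColor(p,cv2.COLOR_RGB2HSV); P=pts(C,d)
    m=cv2.inRange(hsv,np.array(lo),np.array(hi))
    m=(m>0)&(abs(P[...,2]-z)<6)
    return m,P[m],C
E
python3 - <<'E'
from meas import *
r,W=cagefit("w_cage"); print("cage rect",r)
(cx,cy),(w,hh),a=r
for n,lo,hi in [("red",(0,150,120),(8,255,255)),("blue",(100,120,80),(130,255,255)),("grey",(0,0,60),(180,40,200))]:
    m,Q,C=handle("w_stand",lo,hi)
    if n=="grey":
        Q=Q[(abs(Q[:,0]-500)<90)&(abs(Q[:,1]+245)<90)]
    rr=cv2.minAreaRect(Q[:,:2].astype(np.float32)); print(n,len(Q),rr, Q[:,2].mean().round(1), np.median(Q,0).round(1))
# green top edges at z=97
p,d,C=load("w_stand"); hsv=cv2.cvtColor(p,cv2.COLOR_RGB2HSV); P=pts(C,d)
g=(cv2.inRange(hsv,(60,60,30),(95,255,255))>0)&(abs(P[...,2]-97)<4)
n,lab,stt,_=cv2.connectedComponentsWithStats(g.astype(np.uint8))
for i in range(1,n):
    if stt[i,4]>20:
        Q=P[lab==i]; l=cv2.fitLine(Q[:,:2].astype(np.float32),cv2.DIST_L2,0,.01,.01).ravel(); print("green",stt[i,4],l.round(3),Q.mean(0).round(1))
# levers
p,d,C=load("w_cage"); hsv=cv2.cvtColor(p,cv2.COLOR_RGB2HSV); P=pts(C,d)
o=(cv2.inRange(hsv,(3,150,100),(22,255,255))>0)&(P[...,2]>85)
n,lab,stt,cen=cv2.connectedComponentsWithStats(o.astype(np.uint8))
for i in range(1,n):
    if stt[i,4]>15:
        Q=P[lab==i]; print("orange",stt[i,4],cen[i].round(0),Q.mean(0).round(1),Q.min(0).round(1),Q.max(0).round(1))
im=cv2.resize(p[40:250,200:340,::-1],None,fx=2.8,fy=2.8,interpolation=cv2.INTER_CUBIC); cv2.imwrite("pics/wcz.png",im)
E
```

```text
cage rect ((309.0135803222656, 97.92420959472656), (581.6497192382812, 228.11334228515625), 17.903076171875)
red 310 ((584.4902954101562, -224.73968505859375), (11.644864082336426, 27.214820861816406), 12.710809707641602) 124.9 [ 584.3 -224.3  124.9]
blue 327 ((525.9749145507812, -237.37191772460938), (11.971353530883789, 27.727468490600586), 11.58717155456543) 124.7 [ 525.7 -236.5  124.9]
grey 313 ((467.4727478027344, -249.23890686035156), (11.34228515625, 27.116844177246094), 11.11298942565918) 124.9 [ 467.6 -248.3  124.9]
green 254 [ 2.10000e-01 -9.78000e-01  4.60139e+02 -2.13649e+02] [ 460.1 -213.6   96.9]
green 260 [ 2.08000e-01 -9.78000e-01  5.18144e+02 -2.00593e+02] [ 518.1 -200.6   96.8]
green 277 [ 2.02000e-01 -9.79000e-01  5.76739e+02 -1.88609e+02] [ 576.7 -188.6   96.8]
green 198 [ 2.16000e-01 -9.76000e-01  5.92182e+02 -2.63466e+02] [ 592.2 -263.5   96.8]
green 177 [ 2.15000e-01 -9.77000e-01  4.75771e+02 -2.88290e+02] [ 475.8 -288.3   96.9]
green 172 [ 2.08000e-01 -9.78000e-01  5.34178e+02 -2.76540e+02] [ 534.2 -276.5   97. ]
orange 278 [275.  90.] [510.7 228.6 124.4] [495.  219.4  91.5] [518.6 238.5 447.5]
orange 124 [276. 107.] [509.6 214.4 149.1] [504.2 210.  146.9] [515.  218.4 151.2]
orange 241 [271. 224.] [500.4  96.7 136. ] [494.2  91.4 101.6] [506.4 233.1 447.5]
orange 2971 [480. 286.] [729.7   8.9 135. ] [495.  -32.2  96.3] [770.1 233.1 447.5]
```

View pics/wcz.png

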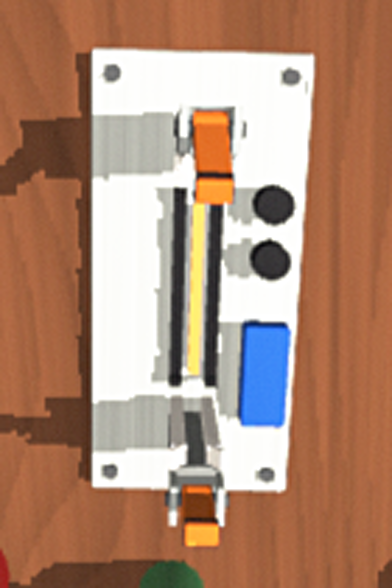

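The enlarged picture shows the plate edges clearly, lever a leaning in over the card slot, and lever b leaning out past upright. I'll refit the plate without the background.

```bash
python3 - <<'E'
from meas import *
p,d,C=load("w_cage"); hsv=cv2.cvtColor(p,cv2.COLOR_RGB2HSV); P=pts(C,d)
m=((hsv[...,1]<60)&(hsv[...,2]>90)&(abs(P[...,2]-12)<4)&(abs(P[...,0]-505)<90)&(abs(P[...,1]-158)<130)).astype(np.uint8)
m=cv2.morphologyEx(m,cv2.MORPH_OPEN,np.ones((3,3)))
W=[onz(C,(u,v),12)[:2] for v,u in np.argwhere(m)]
r=cv2.minAreaRect(np.array(W,np.float32)); print(r, P[m>0][:,2].mean())
b=cv2.boxPoints(r); print(b.round(1))
# contact strip yellow line
y=(cv2.inRange(hsv,(18,60,120),(32,255,255))>0)&(P[...,2]>12)&(P[...,2]<60)&(abs(P[...,0]-505)<40)&(abs(P[...,1]-158)<70)
Q=P[y];print("strip",len(Q),Q.mean(0).round(1),cv2.fitLine(Q[:,:2].astype(np.float32),cv2.DIST_L2,0,.01,.01).ravel().round(3), Q[:,1].min(),Q[:,1].max())
# guide tops/lips
for zz in (92,95):
  k=(abs(P[...,2]-zz)<1.5)&(abs(P[...,0]-505)<60)&(abs(P[...,1]-158)<110)
  for s in (1,-1):
    Q=P[k&((P[...,1]-158)*s>0)]
    if len(Q): print(zz,s,len(Q),Q.mean(0).round(1),Q.min(0).round(1),Q.max(0).round(1))
E
```

```text
((506.25347900390625, 161.20220947265625), (208.92678833007812, 98.36012268066406), 85.64044189453125) 12.083873307895395
[[449.3  60.8]
 [547.4  53.3]
 [563.2 261.6]
 [465.2 269.1]]
strip 252 [505.8 161.5  23.6] [7.90000e-02 9.97000e-01 5.05757e+02 1.61465e+02] 121.25437503320946 200.09033357989685
92 1 71 [508.4 232.   92. ] [498.1 215.9  90.5] [521.4 240.7  93.4]
92 -1 133 [500.9  97.3  92.1] [490.2  88.4  90.5] [513.2 108.   93.5]
95 1 55 [508.2 220.   94.7] [497.8 213.9  93.5] [522.1 239.3  96.4]
95 -1 53 [499.8 101.9  94.7] [488.7  90.   93.5] [513.2 107.8  96.2]
```

```bash
cat > cage.py <<'E'
from meas import *
O=np.array([506.1,161.3,0]); th=np.arctan2(0.997,0.0775)  # yaw of cage y
Y=np.array([np.cos(th),np.sin(th),0]); X=np.array([np.sin(th),-np.cos(th),0])
def L(x,y,z): return O+X*x+Y*y+np.array([0,0,z])
R=down(th)
E
python3 - <<'E'
from cage import *
ctrl.gripper_to(0)
ctrl.move_ptp(L(0,5,185),R)
ctrl.move_l(L(0,5,160),vel=150)
print(ctrl.move_l(L(0,65,160),vel=100,threshold=25), sensors.read_state()["force"].round(1))
ctrl.move_l(L(0,0,160),vel=200)
print(ctrl.move_l(L(0,-65,160),vel=100,threshold=25), sensors.read_state()["force"].round(1), sensors.read_state()["eef_pos"])
ctrl.move_l(L(0,0,160),vel=200)
ctrl.move_l(L(0,-15,330),vel=300)
print(sensors.read_state()["t"])
snap("wrist","w_lev")
p,d,C=load("w_lev"); P=pts(C,d); hsv=cv2.cvtColor(p,cv2.COLOR_RGB2HSV)
o=(cv2.inRange(hsv,(3,150,80),(22,255,255))>0)&(P[...,2]>85)&(P[...,2]<165)
n,lab,stt,cen=cv2.connectedComponentsWithStats(o.astype(np.uint8))
for i in range(1,n):
    if stt[i,4]>15 and abs(P[lab==i][:,0].mean()-505)<40:
        Q=P[lab==i]-O; Q=np.c_[Q@X,Q@Y,Q[:,2]]; print(stt[i,4],cen[i].round(),Q.mean(0).round(1),Q.min(0).round(1),Q.max(0).round(1))
E
```

```text
False [-0.1  0.3 -0.4]
False [0.8 0.3 1. ] [501.04767084  96.35900456 159.91500869]
8.2667
123 [258.  58.] [ -0.5  85.9 150.7] [ -5.8  82.  148.4] [  5.2  89.3 152.8]
226 [258.  74.] [ -0.5  73.7 123.6] [ -6.9  66.3 103.7] [  5.   80.7 147.7]
286 [259. 220.] [ -0.2 -72.6 124.5] [ -6.2 -77.8 102.3] [  5.5 -66.2 147.5]
22 [259. 236.] [-1.000e-01 -7.850e+01  1.514e+02] [ -5.1 -79.  150.2] [  4.9 -77.8 152.9]
```

View pics/w_lev.png

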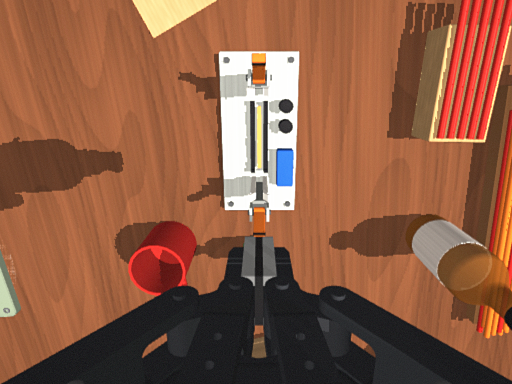

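Both levers are now past 1.6, with lever a at about 1.85 and lever b at about 1.79. Next I'll fetch the card.

```bash
python3 - <<'E'
from cage import *
Rs=down(np.arctan2(.978,-.2095)); g=[584.4,-224.6]
ctrl.move_ptp([*g,260],Rs); ctrl.gripper_to(42)
ctrl.move_l([*g,121],vel=130,threshold=15)
print(sensors.read_state()["eef_pos"].round(1))
ctrl.gripper_to(0,60); s=sensors.read_state(); print(s["grip_width"],s["force"].round(1),s["wrist_torque"].round(2))
ctrl.move_l([*g,190],vel=80); s=sensors.read_state(); print(s["force"].round(1))
ctrl.move_l([*g,330],vel=200); s=sensors.read_state(); print(s["grip_width"],s["force"].round(1),s["wrist_torque"].round(2),s["t"])
snap("wrist","w_held"); snap("scene","s_held")
E
```

```text
[ 585.2 -225.1  122.2]
10.771414782322834 [-0.5  0.5  4.2] [0.05 0.12 0.01]
[-0.2 -0.5 -1.8]
10.985288951292503 [-1.2 -0.2 -3. ] [-0.05  0.03 -0.03] 13.6833
```

View pics/w_held.png

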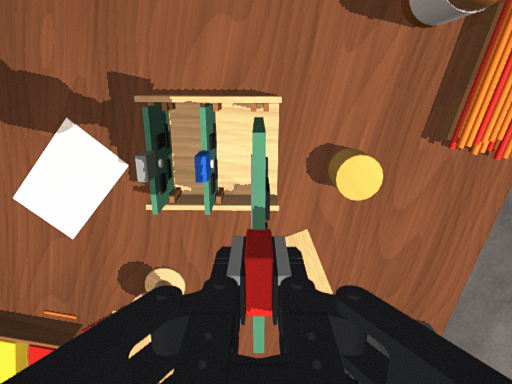

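View pics/s_held.png

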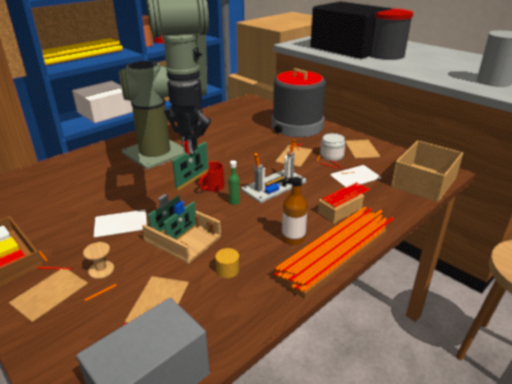

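The card is out of the stand, gripped by the red handle at about (258,270), with its board end at (258,122) hanging upright. The other two cards are still in the stand. I'll measure how it sits in the hand.

```bash
cat > held.py <<'E'
from cage import *
def held(tag):
    p,d,C=load(tag); hsv=cv2.cvtColor(p,cv2.COLOR_RGB2HSV); T=optics.camera_params("wrist")["T_tool_cam"]
    M=C[0]; v,u=np.mgrid[:384,:512]; c=np.stack([(u-M[0,2])/M[0,0]*d,(v-M[1,2])/M[1,1]*d,d],-1); Q=c@T[:3,:3].T+T[:3,3]
    box=(abs(Q[...,1])<15)&(Q[...,0]<75)&(d>0)
    r=(cv2.inRange(hsv,(0,120,60),(8,255,255))>0)&box&(Q[...,2]<40)&(abs(Q[...,0])<30)
    g=(cv2.inRange(hsv,(60,50,20),(95,255,255))>0)&box&(Q[...,2]<130)
    return Q[r],Q[g]
E
python3 - <<'E'
from held import *
r,g=held("w_held")
print(len(r),len(g)); 
top=r[r[:,2]<np.percentile(r[:,2],50)]; print("red",r.min(0).round(1),r.max(0).round(1),np.median(top,0).round(1))
print("green",np.percentile(g,1,axis=0).round(1),np.percentile(g,99,axis=0).round(1))
e=g[g[:,0]>20]; zt=np.median(e[:,2]); print(np.median(e,0))
t=e[abs(e[:,2]-np.percentile(e[:,2],2))<2.5]; print("top edge",len(t),t.min(0).round(1),t.max(0).round(1),np.median(t,0).round(1), np.polyfit(t[:,0],t[:,2],1),np.polyfit(t[:,0],t[:,1],1))
h=e[(e[:,0]>55)]; print("end",h.min(0).round(1),h.max(0).round(1)); 
if len(h)>5: print("end y vs z",np.polyfit(h[:,2],h[:,1],1),np.polyfit(h[:,2],h[:,0],1))
E
```

```text
2342 1947
red [-14.3  -6.4 -48.3] [14.5  8.2 26.9] [ 1.  1. -3.]
green [-58.7  -9.  -56.4] [59.9  9.9 80.6]
[42.29528182  0.98296591 25.26995443]
top edge 1074 [20.  -2.3 23.4] [59.8  3.7 26.5] [40.9  0.5 25.1] [-3.94781295e-03  2.52846946e+01] [0.00436271 0.53936421]
end [55.1 -1.7 23.5] [60.   3.6 93.9]
end y vs z [-0.00367873  0.91013129] [4.15598983e-02 5.70072706e+01]
```

```bash
python3 - <<'E'
from cage import *
ctrl.move_ptp(L(-.6,0,330),R)
ctrl.move_l(L(-.6,0,220),vel=200)
s=sensors.read_state(); print(s["force"].round(1),s["t"],(s["eef_pos"]-L(-.6,0,220)).round(2))
p,d,C=snap("wrist","w_hov")
cv2.imwrite("pics/w_hovz.png",cv2.resize(p[0:240,160:360,::-1],None,fx=2.5,fy=2.5,interpolation=cv2.INTER_CUBIC))
# groove centre: project white lips at z 92..96 near +y guide
P=pts(C,d); Q=P-O; Q=np.stack([Q@X,Q@Y,Q[...,2]],-1)
k=(Q[...,2]>90)&(Q[...,2]<97)&(Q[...,1]>50)&(Q[...,1]<80)&(abs(Q[...,0])<25)
print(k.sum(),Q[k].min(0).round(1),Q[k].max(0).round(1))
hsv=cv2.cvtColor(p,cv2.COLOR_RGB2HSV)
o=(cv2.inRange(hsv,(3,150,80),(22,255,255))>0)&(Q[...,2]>100)&(Q[...,2]<165)&(abs(Q[...,0])<20)&(Q[...,1]>40)
print("lever",Q[o].mean(0).round(1),Q[o].min(0).round(1),Q[o].max(0).round(1))
g=(cv2.inRange(hsv,(60,50,20),(95,255,255))>0)&(abs(Q[...,0])<20)&(Q[...,1]>55)&(Q[...,1]<64)&(Q[...,2]>100); print("board end",Q[g].mean(0).round(1),Q[g].min(0).round(1),Q[g].max(0).round(1))
E
```

```text
[ 0.1  0.  -1. ] 15.95 [ 1.05 -0.33  0.96]
341 [-12.6  53.6  90. ] [12.  79.2 96.8]
lever [ -0.4  79.4 135.8] [ -6.8  66.5 104.2] [  5.7  90.1 153.4]
board end [  1.1  58.6 181.9] [ -1.9  55.  126.7] [  3.9  59.9 197.7]
```

View pics/w_hovz.png

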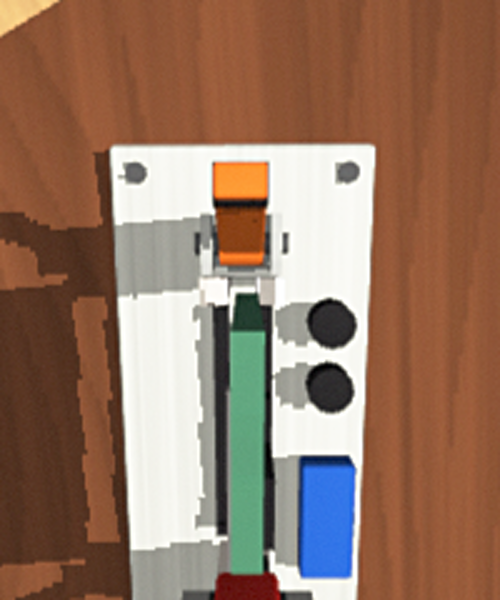

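The enlarged view shows the card's end just inboard of the white lips, about 1.4 mm toward cage +x. I'll let the arm settle and correct that.

```bash
python3 - <<'E'
from cage import *
def chk(tag):
    s=sensors.read_state(); e=s["eef_pos"]-O; print("tcp",(e@X).round(2),(e@Y).round(2),e[2].round(2),s["t"])
    p,d,C=snap("wrist",tag); P=pts(C,d); Q=P-O; Q=np.stack([Q@X,Q@Y,Q[...,2]],-1); hsv=cv2.cvtColor(p,cv2.COLOR_RGB2HSV)
    o=(cv2.inRange(hsv,(3,150,80),(22,255,255))>0)&(Q[...,2]>100)&(Q[...,2]<165)&(abs(Q[...,0])<20)&(Q[...,1]>40)
    g=(cv2.inRange(hsv,(60,50,20),(95,255,255))>0)&(abs(Q[...,0])<20)&(Q[...,1]>55)&(Q[...,1]<64)&(Q[...,2]>100)
    print("lever",Q[o].mean(0).round(1),"board",Q[g].mean(0).round(1))
ctrl.hold(.1); chk("w_h2")
ctrl.move_l(L(-1.8,0,215),vel=60); ctrl.hold(.1); chk("w_h3")
E
```

```text
tcp 0.97 0.19 222.25 16.1
lever [ -0.4  79.5 135.8] board [  1.7  58.8 183.7]
tcp -1.89 0.03 214.99 16.5
lever [ -0.4  79.4 135.9] board [ -1.5  58.7 176.3]
```

```bash
python3 - <<'E'
from cage import *
def st(): 
    s=sensors.read_state(); e=s["eef_pos"]-O; print("tcp",(e@X).round(2),(e@Y).round(2),e[2].round(2),"F",s["force"].round(1),"M",s["wrist_torque"].round(2),s["grip_width"].round(1),s["t"])
ctrl.move_l(L(-.8,0,208),vel=60); ctrl.hold(.1); st()
print(ctrl.move_l(L(-.8,0,185),vel=50,threshold=12)); st()
print(ctrl.move_l(L(-.8,0,140),vel=60,threshold=14)); st()
print(ctrl.move_l(L(-.8,0,125.5),vel=40,threshold=22)); st()
snap("scene","s_ins")
E
```

```text
Traceback (most recent call last):
AttributeError: 'float' object has no attribute 'round'
```

```bash
cat >> cage.py <<'E'
def st(): 
    s=sensors.read_state(); e=s["eef_pos"]-O; print("tcp",(e@X).round(2),(e@Y).round(2),e[2].round(2),"F",s["force"].round(1),"M",s["wrist_torque"].round(2),round(s["grip_width"],1),s["t"])
E
python3 - <<'E'
from cage import *
st()
print(ctrl.move_l(L(-.8,0,185),vel=50,threshold=12)); st()
print(ctrl.move_l(L(-.8,0,140),vel=60,threshold=14)); st()
print(ctrl.move_l(L(-.8,0,125.5),vel=40,threshold=22)); st()
snap("scene","s_ins")
E
```

```text
tcp -0.9 -0.05 207.73 F [-0.9  0.1 -2. ] M [ 0.02  0.03 -0.  ] 11.0 16.9167
False
tcp -0.98 -0.02 184.72 F [ 0.1  0.  -2.3] M [-0.01  0.01  0.  ] 10.8 17.525
False
tcp -0.59 0.07 140.23 F [-0.1  0.4 -1.3] M [-0.01  0.01  0.01] 11.1 18.425
False
tcp 0.42 0.3 126.59 F [0.9 0.4 4.7] M [ 0.05 -0.27  0.01] 10.6 18.9333
```

The card went down without jamming, with a spring reaction of about 7 N near home. I'll release it and look.

```bash
python3 - <<'E'
from cage import *
ctrl.gripper_to(42); st()
ctrl.move_l(L(0,0,200),vel=200)
ctrl.move_l(L(0,-10,290),vel=250); st()
p,d,C=snap("wrist","w_rel"); P=pts(C,d)-O; Q=np.stack([P@X,P@Y,P[...,2]],-1); hsv=cv2.cvtColor(p,cv2.COLOR_RGB2HSV)
for n,lo,hi in (("red",(0,120,60),(6,255,255)),("green",(60,50,20),(95,255,255)),("orange",(7,150,80),(22,255,255))):
  k=(cv2.inRange(hsv,lo,hi)>0)&(abs(Q[...,0])<22)&(abs(Q[...,1])<95)&(Q[...,2]>60)&(Q[...,2]<165)
  for s in (1,-1):
    q=Q[k&(Q[...,1]*s>0)]
    if len(q): print(n,s,len(q),np.median(q,0).round(1),np.percentile(q,2,axis=0).round(1),np.percentile(q,98,axis=0).round(1))
E
```

```text
tcp -1.53 -0.22 124.82 F [-0.7 -0.   0.3] M [ 0.01  0.02 -0.01] 41.9 19.3833
tcp -0.58 -10.21 288.8 F [-1.  -0.5 -1.1] M [ 0.01  0.04 -0.01] 41.9 20.4167
red 1 297 [  0.8   9.7 136.7] [ -4.3   0.9 113. ] [  6.7  14.3 138.4]
red -1 208 [  1.6  -6.2 137. ] [ -4.4 -12.6 135.4] [ 6.80e+00 -1.00e-01  1.38e+02]
green 1 383 [  0.8  36.6 109.1] [-1.9 14.8 85.4] [  4.7  60.  110.6]
green -1 239 [  0.9 -40.7 109. ] [ -2.3 -62.4  75.7] [  3.9 -23.  111.1]
orange 1 452 [ -0.4  78.7 138.2] [ -5.9  66.6 106.8] [  5.1  89.3 152.3]
orange -1 526 [-1.000e-01 -7.440e+01  1.323e+02] [ -6.1 -85.  103.4] [  5.6 -66.5 153. ]
```

View pics/w_rel.png

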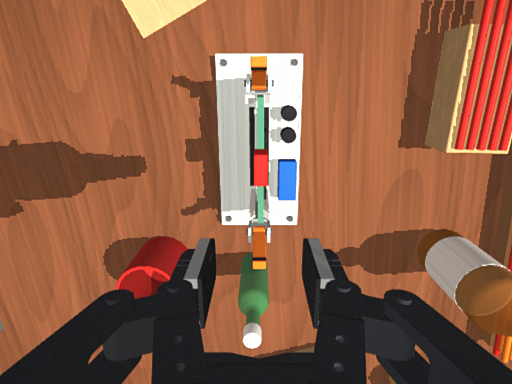

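View pics/s_ins.png

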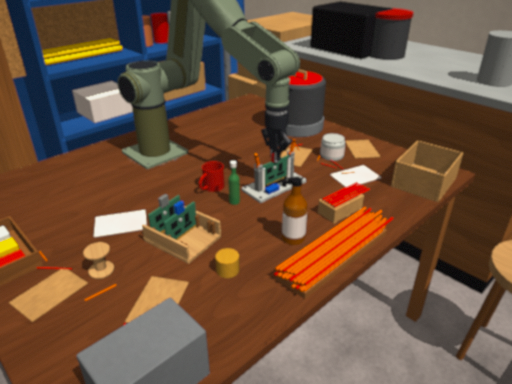

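The card is standing in the guides 10 mm above home on its spring: handle top at 137 mm, board level at 109 mm, both levers clear. I'll swing the levers in by turns.

```bash
cat >> cage.py <<'E'
r0=40
def cor(s,t,push=0.):
    y=72-r0*np.cos(t)+(4-push)*np.sin(t); z=103+r0*np.sin(t)+(4-push)*np.cos(t)
    return L(-.5,s*(y+11),z+25)
E
python3 - <<'E'
from cage import *
ctrl.gripper_to(0)
for s in (1,-1):
    ctrl.move_l(L(-.5,s*118,205),vel=280)
    ctrl.move_l(L(-.5,s*118,164),vel=150)
    for t in (1.7,1.4,1.1,.85,.7):
        if ctrl.move_l(cor(s,t),vel=80,threshold=35): print("stop",s,t)
    st()
    ctrl.move_l(L(-.5,s*75,205) if s>0 else L(-.5,-60,230),vel=250)
st()
ctrl.move_l(L(-.5,-25,290),vel=300); st()
snap("wrist","w_c1"); snap("scene","s_c1")
E
```

```text
tcp -0.71 54.48 156.38 F [ 0.1 -0.7  0.2] M [-0.03  0.04 -0.09] -0.2 23.6667
tcp -0.62 -54.57 156.58 F [-1.  -0.5  0.1] M [-0.05 -0.04  0.04] 0.2 26.8917
tcp 0.11 -59.91 231.24 F [-0.4  0.8 -0.4] M [ 0.06  0.01 -0.02] -0.1 27.3333
tcp -0.63 -24.45 289.82 F [-0.1  0.8 -0.7] M [-0.   -0.   -0.03] -0.4 27.7167
```

View pics/w_c1.png

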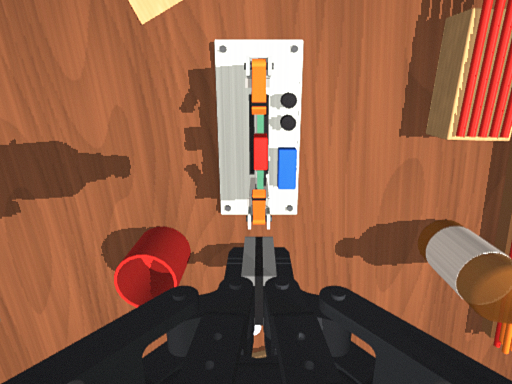

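Both levers are at about 0.7, leaning in over the card, with a's tip band at (260,108) and b's at (259,192). I'll carry on pressing by turns.

```bash
python3 - <<'E'
from cage import *
for tgt,pre,push in ((.35,.8,0),(0,.55,2.5),):
    for s in (1,-1):
        a=cor(s,pre); up=a.copy(); up[2]=215
        ctrl.move_l(up,vel=280); ctrl.move_l(a,vel=200)
        for t in np.linspace(pre,tgt,3)[1:]:
            if ctrl.move_l(cor(s,t,push if t==tgt else 0),vel=60,threshold=20): print("stop",s,t)
        st()
        b=cor(s,pre); b[2]=200; ctrl.move_l(b,vel=250)
ctrl.move_l(L(-.5,-25,290),vel=300); st()
p,d,C=snap("wrist","w_c2"); snap("scene","s_c2"); P=pts(C,d)-O; Q=np.stack([P@X,P@Y,P[...,2]],-1); hsv=cv2.cvtColor(p,cv2.COLOR_RGB2HSV)
for n,lo,hi in (("red",(0,120,60),(6,255,255)),("green",(60,50,20),(95,255,255)),("orange",(7,150,80),(22,255,255))):
  k=(cv2.inRange(hsv,lo,hi)>0)&(abs(Q[...,0])<22)&(abs(Q[...,1])<95)&(Q[...,2]>60)&(Q[...,2]<165)
  for s in (1,-1):
    q=Q[k&(Q[...,1]*s>0)]
    if len(q): print(n,s,len(q),np.median(q,0).round(1),np.percentile(q,2,axis=0).round(1),np.percentile(q,98,axis=0).round(1))
    if n=="orange" and len(q): print("  slope",np.polyfit(q[:,1],q[:,2],1).round(3))
E
```

```text
tcp 0.04 46.84 146.08 F [ 1.9 -0.2  2.6] M [-0.04 -0.26  0.04] 0.1 29.3917
tcp -0.42 -46.55 145.39 F [ 0.9 -0.5  0.6] M [ 0.04 -0.04  0.05] -0.0 31.3583
stop 1 0.0
tcp 0.89 43.13 132.13 F [-2.2 -0.4  7.1] M [-0.06  0.33  0.01] -0.0 33.3667
stop -1 0.0
tcp 0.72 -42.72 132.05 F [-2.3 -0.5  8.5] M [-0.11  0.43  0.04] 0.1 35.3917
tcp -0.85 -24.69 289.29 F [ 0.4  0.1 -1. ] M [0.01 0.03 0.02] 0.0 36.275
red 1 291 [  0.7   8.8 126.8] [-4.6  0.2 92.5] [  6.7  27.5 128.4]
red -1 219 [  1.5  -7.1 127. ] [ -4.7 -14.2 125.6] [  6.8  -0.6 128.4]
green 1 61 [ 0.8 16.4 98.8] [-2.1 11.8 76.2] [  4.8  20.2 100.3]
green -1 6 [  1.3 -22.2  98.7] [ -1.1 -22.3  98.2] [  3.6 -22.1  99.3]
orange 1 832 [ -0.2  53.1 107.3] [ -6.3  23.  105.4] [  5.2  76.1 109.5]
  slope [9.00000e-03 1.06849e+02]
orange -1 659 [ -0.2 -49.4 107.1] [ -6.1 -75.6 102.5] [  5.7 -22.4 109.4]
  slope [-2.00000e-02  1.05964e+02]
```

View pics/w_c2.png

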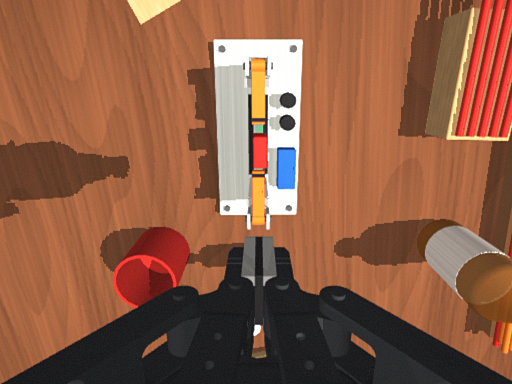

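Both levers lie level (slope under 0.02), the board top is at 98.8 mm against 99 at home, and the handle top is at 127 mm, so the card is home. I'll back off, take a last look at the whole bench and hand in.

```bash
python3 - <<'E'
from cage import *
ctrl.move_ptp([400,-60,400],R); ctrl.hold(.5)
p,d,C=snap("top","t_end"); st(); snap("scene","s_end")
a=cv2.resize(p[60:290,110:440,::-1],None,fx=2.3,fy=2.3,interpolation=cv2.INTER_CUBIC); cv2.imwrite("pics/t_endz.png",a)
E
```

```text
tcp -88.54 -228.7 399.94 F [0.5 0.2 0.4] M [-0.03 -0.02  0.03] 0.3 37.9
```

View pics/t_endz.png

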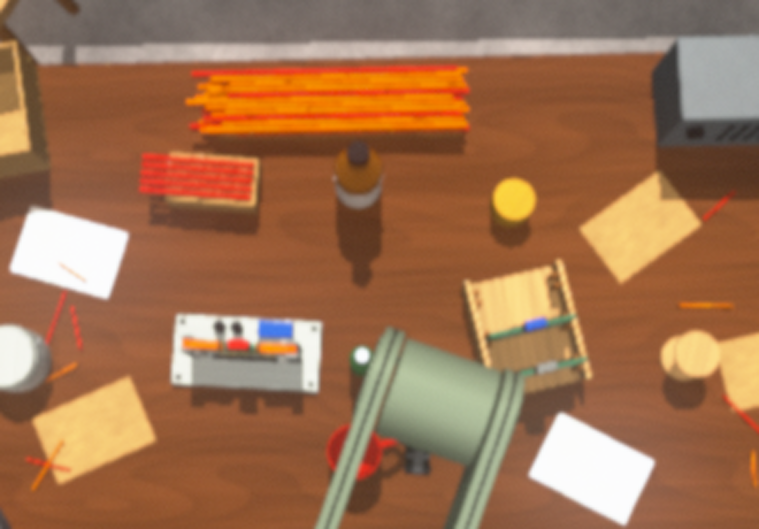

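View pics/s_end.png

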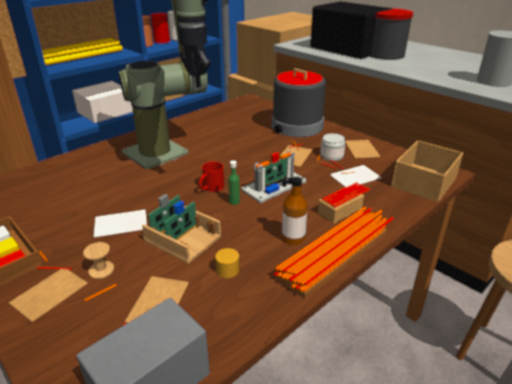

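The last pictures show the card in the unit at (275,175) under level levers. The blue and grey cards are still in the stand, and the vial, mug, bottle and the rest are standing where they were.

```bash
python3 -c "
from plant import ctrl
print(ctrl.finish_job())"
```

```text
the job is handed in; nothing more can be done
None
```

The red-handled card is fitted and held home by both levers, and I handed the job in at about 38 s of the 69 s allowed. I pushed both levers out (a to about 1.85, b to about 1.79) and slid the card upright down its guides. Then I swung the levers in by turns until both met their stop.

**Last checks:**
- **Card:** the board top is at 98.8 mm (99 at home) and the handle top at 127 mm. With the levers open it had sat 10 mm higher, as expected.
- **Levers:** both lie level, with a measured slope of 0.02 or less.
- **Bench:** by eye in the final pictures, the blue and grey cards are still in their stand and nothing else appears moved. The arm partly covered the mug and stand in the top view, but the scene view shows them clear.

**Disagreements:**
- **Sideways aim:** over the guides, the wrist camera put the card about 1.4 mm off the grooves. I corrected this before inserting, and it went in without jamming.
- **Arm position:** the arm's reported position was often about 1 mm off its target, and 2–3 mm off during one hover.

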